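# Put the hot-air hoods back on their rest in order of size

### The job

Clear the four square hot-air hoods off the rubber mat and line them up upright on the red pads of the nozzle rest in order of size, the smallest on the smallest pad at the narrow end and the largest on the largest pad at the wide end, each centred on its pad. Do not tip any hood over, and leave the prying tool and the tip cleaner where they lie.

Things in the scene. Friction and masses are not known exactly. Their poses are not given: they have to be found in the camera images.
- hood1: The smallest hot-air hood, loose, bright steel, mouth down: a square box 26 x 26 mm, 26 mm high, with a round collar 22 mm in diameter standing on the middle of its flat top, from 26 to 70 mm height; a small clamp screw below 36 mm on its +x side. Origin at the centre of its underside, z up, x and y square to its sides. Starts upright on the black rubber mat, top 8 mm above the bench.
- hood2: The second smallest hot-air hood, loose, bright steel, mouth down: a square box 34 x 34 mm, 26 mm high, with a round collar 22 mm in diameter standing on the middle of its flat top, from 26 to 70 mm height; a small clamp screw below 36 mm on its +x side. Origin at the centre of its underside, z up, x and y square to its sides. The hoods start at least 76 mm apart.
- hood3: The second largest hot-air hood, loose, bright steel, mouth down: a square box 42 x 42 mm, 26 mm high, with a round collar 22 mm in diameter standing on the middle of its flat top, from 26 to 70 mm height; a small clamp screw below 36 mm on its +x side. Origin at the centre of its underside, z up, x and y square to its sides. Hoods weigh 40 to 130 g.
- hood4: The largest hot-air hood, loose, bright steel, mouth down: a square box 50 x 50 mm, 26 mm high, with a round collar 22 mm in diameter standing on the middle of its flat top, from 26 to 70 mm height; a small clamp screw below 36 mm on its +x side. Origin at the centre of its underside, z up, x and y square to its sides. All hoods have the same collar.
- pad1: The smallest of the four square red silicone pads of the nozzle rest, 46 x 46 mm, flat, with a thin white square outline of 26 mm. Fixed. Origin at the centre of its top, 8 mm above the bench; z up, x along the row towards the wide end. The rest is a low stepped aluminium plate 268 mm long, 54 mm wide at this end, 78 mm at the other.
- pad2: The second smallest of the four square red silicone pads of the nozzle rest, 54 x 54 mm, flat, with a thin white square outline of 34 mm. Fixed. Origin at the centre of its top, 8 mm above the bench; z up, x along the row towards the wide end. Pad centres are 61, 67 and 73 mm apart from the narrow end on.
- pad3: The second largest of the four square red silicone pads of the nozzle rest, 62 x 62 mm, flat, with a thin white square outline of 42 mm. Fixed. Origin at the centre of its top, 8 mm above the bench; z up, x along the row towards the wide end. The rest may lie turned any way round.
- pad4: The largest of the four square red silicone pads of the nozzle rest, 70 x 70 mm, flat, with a thin white square outline of 50 mm. Fixed. Origin at the centre of its top, 8 mm above the bench; z up, x along the row towards the wide end. It lies at the rest's wide end.
- spudger: Bystander: a loose steel prying tool lying flat on the bench between mat and rest, 154 x 9 x 7 mm, its length along its own x. Origin at the centre of its underside.
- cleaner: Bystander: a loose round black soldering-tip cleaner with brass wool on top, 62 mm in diameter, 49 mm high, on the bench. Origin at the centre of its underside.

How it is judged (in metres and radians):
At the end, for the whole second after the job is handed in: Every hood stands upright (within 0.1 rad) and at rest on the pad of its own rank in size, flat on the pad's face (underside within 4 to 5 mm of it), its centre within 12 mm of the pad's centre (horizontal distance between hood1 and pad1 below 0.012 m and z of hood1 in the frame of pad1 between -0.004 and 0.005 m and angle between each of hood1, hood2, hood3, hood4's own z axis and vertical below 0.1 rad and linear speed of each of hood1, hood2, hood3, hood4 below 0.02 m/s and angular speed of each of hood1, hood2, hood3, hood4 below 0.2 rad/s and horizontal distance between hood2 and pad2 below 0.012 m and z of hood2 in the frame of pad2 between -0.004 and 0.005 m and horizontal distance between hood3 and pad3 below 0.012 m and z of hood3 in the frame of pad3 between -0.004 and 0.005 m and horizontal distance between hood4 and pad4 below 0.012 m and z of hood4 in the frame of pad4 between -0.004 and 0.005 m); the robot touches nothing.
It fails at once if a hood is tipped over (more than 0.7 rad) (angle between any of hood1, hood2, hood3, hood4's own z axis and vertical above 0.7 rad).
It fails at once if the prying tool or the tip cleaner is moved by more than 15 mm (distance of any of spudger, cleaner from where it was at the start of the episode above 0.015 m).
It also fails if it takes over 99 s, if anything falls off the work surface, if the arm or the gripper's body presses on something with over 40 N, if the wrist force passes 120 N, or if a joint passes its speed limit or range.

### The arm

A 6-joint arm with a two-finger parallel gripper is mounted at the origin on the work surface. World frame = base frame: x ahead of the robot, y to its left, z up, the work surface at z = 0. Lengths are in m, angles in degrees, forces in N, time in s.
With the tool pointing down it reaches from about 0.25 to 0.8 m from the base axis. Payload 3.9 kg.
Tool frame: the origin (TCP) lies between the finger pads; the fingertips stand 8 mm ahead of it and the grasp point (between the pads) lies 11 mm behind it; z points along the fingers, y is the line along which they close (so a half turn about z gives the same grasp; the last joint's range is limited). The gripper opens to 85 mm and grips with 20 to 120 N. Pads are 22 mm wide; open, the fingers measure 114 mm over their backs; the gripper's body (76 mm by 85 mm) begins 54 mm behind the grasp point. The pads swing forward as they close: fully open they stand 13 mm farther back than shut.
Start: joints at [74.427, 14.897, -7.913, 67.191, 0, 90], TCP at [0.141, 0.506, 0.239] pointing down, gripper open.
Joint ranges: [-159.42, 159.42], [-47.68, 98.78], [-73.54, 78.23], [-108.79, 121.32], [-90, 84.71], [-180, 180]. Speed limits (degrees/s): [147.25, 147.25, 180, 180, 180, 180].

### API

Orientations are given as [roll, pitch, yaw] about the fixed x, y, z axes, in that order (R = Rz(yaw) Ry(pitch) Rx(roll)).
In Python, from bench import status, eyes, arm, spotter gives the robot as it stands.
- The arm moves only by the tool send_rows, never from a script. Its argument "targets" is a list of rows, each an object of numbers: "tx", "ty", "tz": the shift along the tool's x, y, z in mm; "rx", "ry", "rz": the turn, a rotation vector about the tool's x, y, z in rad; "hand": the closure, from -1 (fully open) to 1 (shut). In form: [{"tx": .., "ty": .., "tz": .., "rx": .., "ry": .., "rz": .., "hand": ..}, ...]. A call has 1 to 20 rows; each row shifts and turns the commanded pose from where the row before left it, along the tool's axes as they then stand; what a row does not reach is not made up. A row lasts 1/10 s, in which the tool goes at most 50 mm and 8.59 degrees, less where a joint would pass 70% of its speed; a pose out of reach is approached as far as the arm can. A call is refused whole if a number of a shift passes 50 or a number of a turn 0.15, either way. A call with a gripper value outside its range is refused whole. The fingers move at their own pace and stop on an object; "newtons" is the grip in N (left out, the last holds). Time passes only in rows, so rows that do not move let the fingers close. It gives the time, the measured TCP pose, the force, the opening and the grip force at its end, in the units of the state.
- status.get_obs(): the state, without advancing time (a new reading comes with each control period).
- eyes.grab_frame(name): name is "side" or "top" or "wrist"; returns the picture (384x512x3 uint8, red, green, blue); there is no depth.
- eyes.camera_params(name): a dict with "vfov" (degrees; the focal length in pixels is half the picture's height over the tangent of half this angle, whatever the lens; pixels are square), "cx", "cy" (the principal point, pixels), "R" (3x3) and "t" (3): a world point X has camera coordinates R X + t; the wrist camera has in their place "mount" (4x4, takes a point from camera to tool coordinates, whose origin is the TCP and whose axes are the flange's). Camera axes: x right, y down, z forward; pixel columns grow to the right and rows downward; lengths in m; the calibration is good to about 2 mm. A picture is of the moment at which its call begins: read the wrist's pose just before it. camera_params takes no time and is no camera call.
- arm.close_job(): hands the job in; it is judged then, once.
Trained networks look in the newest picture that a camera, given by its name, has taken for a name from the list of things; names that differ only in an ending like _2 or _b are one class to them, and where a whole thing is asked for, a point or a joint stands for the part that bears it (a point fixed in the world has none). Each returns a list of dicts, best first, with "conf" (0 to 1); they miss things now and then, are a little off and sometimes report something else, mostly with a low value. They report only what shows in the picture. A call takes as long as a camera call.
- spotter.trace(query, camera): "region" (384x512 bool, what is visible of it) and "box" ([left, top, width, height] in pixels, round what is visible of it).
- spotter.pinpoint(query, camera): "position" ([row, column] in pixels: a listed point, or the origin of a listed thing).
The state is a dict: "time_s": time; "qpos": joint angles; "joint_vel": joint speeds; "joint_torque": joint torques, N m; "eef_pos": TCP position; "orientation": TCP orientation; "force": force on the tool from outside, world axes, zero at the start; "torque": the same for the moment, N m; "finger_gap": opening from 0.0 (shut) to 1.0 (fully open); "finger_force": force on a finger pad.
Only numpy, scipy, OpenCV 4.12 (cv2) and the standard library are available. Lean on these libraries where they do the work, as an engineer would, in place of code of your own. Each camera call takes 0.05 s, during which the arm holds its last target. There are 200 camera calls.

## Working session

There is one attempt and no reset: what is moved stays moved. The work goes in short steps, Python scripts to look and compute and a tool call to move; the robot and the scene stay as the last step left them, time stands still between calls to the robot, and variables do not carry over. Pictures are saved under pics/ and viewed, at most 14 in all, crops included, and the job is handed in when it is done.

Besides the shell and the picture viewer there is one more tool, called after "Emit:" by a JSON object that holds its "api" and its "payload", one argument or row to a line. send_rows: Moves the arm, as the interface text tells. Its arguments: {"type":"object","properties":{"targets":{"type":"array"},"newtons":{"type":"number"}},"required":["targets"]}

```bash
mkdir -p pics; ls; python3 - <<'E'
from bench import status, eyes, spotter
import cv2
print(status.get_obs())
for c in ("top","side"):
    im=eyes.grab_frame(c); cv2.imwrite(f"pics/{c}0.png",im[:,:,::-1])
    p=eyes.camera_params(c); print(c,p)
    for n in ["hood1","hood2","hood3","hood4","pad1","pad2","pad3","pad4","spudger","cleaner"]:
        print(n,[(round(d["conf"],2),[round(float(v),1) for v in d["position"]]) for d in spotter.pinpoint(n,c)[:3]])
print(eyes.camera_params("wrist"))
E
```

```text
pics
{'time_s': 0.0, 'qpos': array([ 7.44290440e+01,  1.49363436e+01, -7.98641760e+00,  6.71912159e+01,
        1.27466354e-03,  9.00008360e+01]), 'joint_vel': array([ 0.01443105, -0.04669408, -0.02230378,  0.01809207, -0.09541085,
        0.0271903 ]), 'joint_torque': array([-1.18362710e-03, -4.05678535e+01,  2.53922546e+01,  1.88507221e-02,
       -1.61730981e-05,  5.94055152e-06]), 'eef_pos': array([0.14073769, 0.50507995, 0.23845497]), 'orientation': array([-1.79886023e+02, -1.27299801e-03,  1.64428205e+02]), 'force': array([-0.6865053 ,  0.22133768, -0.05776055]), 'torque': array([-0.01788477,  0.02510925, -0.0567794 ]), 'finger_force': 0.0, 'finger_gap': 1.0006169359427701}
top {'vfov': 52.266287837426, 'cx': 256.65718098956273, 'cy': 187.32943436794588, 'R': array([[-0.01692331, -0.99966105,  0.0197836 ],
       [-0.98716626,  0.01356277, -0.15911892],
       [ 0.15879667, -0.02222252, -0.98706118]]), 't': array([0.02839593, 0.59430971, 0.76153701])}
hood1 [(0.95, [200.4, 216.0]), (0.94, [203.9, 162.1]), (0.7, [251.4, 206.1])]
hood2 [(0.95, [200.4, 216.0]), (0.94, [203.9, 162.
[... 1320 characters left out ...]
pad3 [(0.98, [139.4, 310.6]), (0.76, [122.5, 313.5]), (0.75, [107.4, 320.4])]
pad4 [(0.98, [139.4, 310.6]), (0.76, [122.5, 313.5]), (0.75, [107.4, 320.4])]
spudger [(0.73, [121.7, 314.7]), (0.48, [195.5, 311.2])]
cleaner [(0.65, [164.0, 298.3]), (0.58, [168.7, 218.0])]
{'vfov': 71.31901968040697, 'cx': 256.16824291295666, 'cy': 194.07978756139795, 'mount': array([[ 7.69213966e-05, -9.56557118e-01, -2.91544976e-01,
         7.49780169e-02],
       [ 9.99999952e-01,  1.61531814e-04, -2.66144233e-04,
         3.32460382e-04],
       [ 3.01675949e-04, -2.91544942e-01,  9.56557085e-01,
        -1.34438024e-01],
       [ 0.00000000e+00,  0.00000000e+00,  0.00000000e+00,
         1.00000000e+00]])}
```

View pics/top0.png

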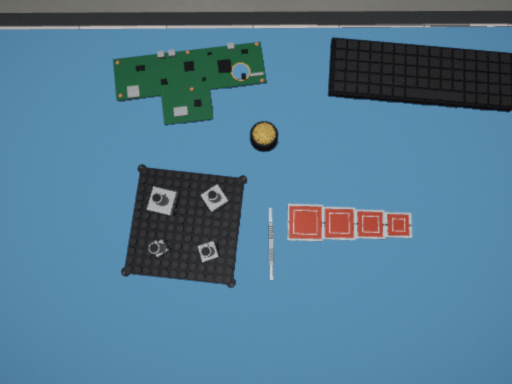

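View pics/side0.png

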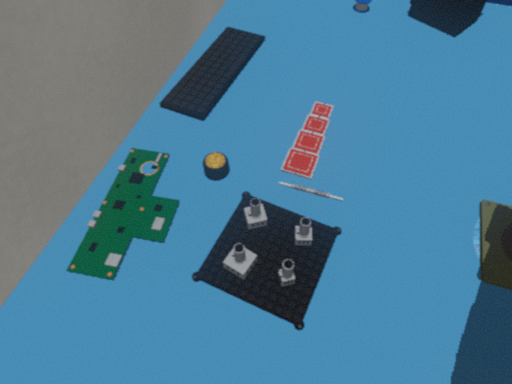

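The top view shows hood4 (162,201), hood3 (214,198), hood2 (208,252) and hood1 (158,248), given as (col,row). The pads run along row ~223 from pad4 at col 305 to pad1 at col 399, with the spudger at col 270 and the cleaner at (264,135). The side view agrees. Next I'll localise all of them.

```bash
cat > h.py <<'E'
import numpy as np, cv2
from bench import status, eyes, spotter
from scipy.spatial.transform import Rotation as Ro
def cam(n, obs=None):
    p=eyes.camera_params(n); f=192/np.tan(np.radians(p["vfov"]/2))
    if n=="wrist":
        T=np.eye(4); T[:3,:3]=Ro.from_euler("xyz",obs["orientation"],degrees=True).as_matrix(); T[:3,3]=obs["eef_pos"]
        M=T@p["mount"]; R=M[:3,:3].T; t=-R@M[:3,3]
    else: R,t=np.array(p["R"]),np.array(p["t"])
    return f,p["cx"],p["cy"],R,t
def proj(c,X):
    f,cx,cy,R,t=c; q=np.atleast_2d(X)@R.T+t; return np.c_[cx+f*q[:,0]/q[:,2], cy+f*q[:,1]/q[:,2]]
def ray(c,u,v,z):
    f,cx,cy,R,t=c; o=-R.T@t; d=R.T@np.array([(u-cx)/f,(v-cy)/f,1]); return o+d*(z-o[2])/d[2]
def reds(im,c,z=.008,amin=40):
    hsv=cv2.cvtColor(im,cv2.COLOR_RGB2HSV)
    m=(((hsv[...,0]<10)|(hsv[...,0]>170))&(hsv[...,1]>120)&(hsv[...,2]>80)).astype(np.uint8)
    cs,_=cv2.findContours(m,cv2.RETR_EXTERNAL,cv2.CHAIN_APPROX_NONE); out=[]
    for k in cs:
        if cv2.contourArea(k)<amin: continue
        P=np.array([ray(c,a,b,z)[:2] for a,b in k[:,0]])*1000
        r=cv2.minAreaRect(P.astype(np.float32)); out.append([np.round(r[0],1),np.round(r[1],1),round(r[2],1)])
    return out
E
python3 - <<'E'
from h import *
for n in ("top","side"):
    c=cam(n); im=eyes.grab_frame(n); print(n)
    for r in reds(im,c): print(r)
    for d in spotter.pinpoint("hood1",n):
        v,u=d["position"]; print("hood",round(d["conf"],2),np.round(ray(c,u,v,.008)*1000,1))
    for d in spotter.trace("hood1",n):
        P=np.argwhere(d["region"])[:,::-1]; print("box",d["box"],P.shape)
    for q in("spudger","cleaner"):
        for d in spotter.pinpoint(q,n): v,u=d["position"]; print(q,round(d["conf"],2),np.round(ray(c,u,v,0)*1000,1))
E
```

```text
top
[array([ 515.9, -284.1]), array([44.3, 40.8]), 89.1]
[array([ 519.1, -223.5]), array([52.5, 49.4]), 89.1]
[array([ 521.8, -156. ]), array([58.2, 59. ]), 86.8]
[array([525.1, -82.9]), array([66.6, 66.8]), 87.5]
hood 0.84 [584.6 108.8   8. ]
hood 0.74 [573.  224.4   8. ]
hood 0.55 [465.2 124.5   8. ]
box [201.2, 184.9, 25.2, 28.7] (422, 2)
box [146.6, 188.3, 32.1, 29.9] (637, 2)
box [197.9, 243.8, 19.5, 18.9] (305, 2)
spudger 0.77 [479.7  -7.9   0. ]
cleaner 0.68 [713.3  -1.    0. ]
side
[array([525.9, -80.7]), array([66.1, 65.7]), 87.4]
[array([ 523.1, -153.1]), array([57.7, 57.2]), 87.9]
[array([ 520.2, -220.4]), array([49.7, 48.7]), 87.2]
[array([ 517.7, -280.9]), array([40.7, 40.5]), 87.3]
hood 0.97 [474.4 132.5   8. ]
hood 0.88 [471.  228.2   8. ]
hood 0.67 [582.5 108.3   8. ]
hood 0.59 [575.1 229.    8. ]
box [277.0, 260.9, 20.6, 26.0] (354, 2)
box [221.2, 244.2, 36.1, 37.8] (816, 2)
box [295.2, 221.5, 15.7, 27.3] (425, 2)
box [242.2, 199.3, 27.4, 29.8] (515, 2)
spudger 0.66 [476.5  -1.2  -0. ]
cleaner 0.9 [ 7.168e+02 -1.000e-01  0.000e+00]
```

Emit:
{"api": "send_rows", "payload": {
  "targets": [
    {"tx":-32.4,"ty":-14.3},
    {"tx":-32.4,"ty":-14.3},
    {"tx":-32.4,"ty":-14.3},
    {"tx":-32.4,"ty":-14.3},
    {"tx":-32.4,"ty":-14.3},
    {"tx":-32.4,"ty":-14.3},
    {"tx":-32.4,"ty":-14.3},
    {"tx":-32.4,"ty":-14.3},
    {"tx":-32.4,"ty":-14.3},
    {"tx":-32.4,"ty":-14.3},
    {"tx":-32.4,"ty":-14.3},
    {"tx":-32.4,"ty":-14.3},
    {"tx":-32.4,"ty":-14.3},
    {"tx":-32.4,"ty":-14.3}
  ],
  "newtons": 30
}}

```text
invalid input at $.targets[0]: expected keys tx, ty, tz, rx, ry, rz, hand
```

Emit:
{"api": "send_rows", "payload": {
  "targets": [
    {"rz":0.13},
    {"rz":0.13},
    {"rz":0.13},
    {"rz":0.13},
    {"rz":0.13},
    {"rz":0.13},
    {"rz":0.13},
    {"rz":0.13},
    {"rz":0.13},
    {"rz":0.13},
    {}
  ]
}}

```text
invalid input at $.targets[0]: expected keys tx, ty, tz, rx, ry, rz, hand
```

```bash
python3 - <<'E'
from h import *
o=status.get_obs(); print(o["eef_pos"],o["orientation"],o["qpos"],o["finger_gap"])
c=cam("wrist",o); im=eyes.grab_frame("wrist"); cv2.imwrite("pics/w0.png",im[:,:,::-1])
for d in spotter.trace("hood1","wrist"): print(d["conf"],d["box"])
for d in spotter.pinpoint("hood1","wrist"):
    v,u=d["position"]; print(u,v,np.round(ray(c,u,v,.008)*1000,1))
E
```

```text
[0.14095532 0.50573962 0.2393155 ] [ 1.79997414e+02 -1.94371031e-03  1.64425130e+02] [ 7.44250921e+01  1.48969592e+01 -7.91077833e+00  6.71896766e+01
  1.94371203e-03  8.99999619e+01] 1.000956271948768
```

View pics/w0.png

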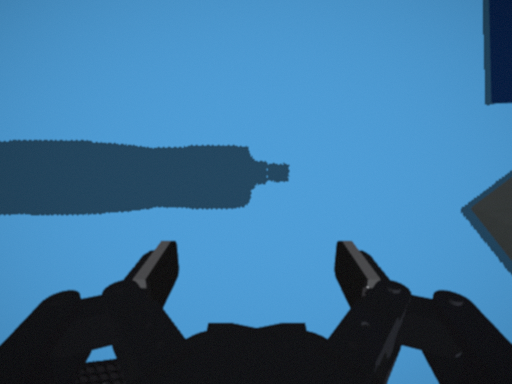

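Each row needs every key, so I'll resend. The wrist picture only shows bare bench and the fingers at the start pose.

Emit:
{"api": "send_rows", "payload": {
  "targets": [
    {"tx":-32.4,"ty":-14.3,"tz":0,"rx":0,"ry":0,"rz":0,"hand":0},
    {"tx":-32.4,"ty":-14.3,"tz":0,"rx":0,"ry":0,"rz":0,"hand":0},
    {"tx":-32.4,"ty":-14.3,"tz":0,"rx":0,"ry":0,"rz":0,"hand":0},
    {"tx":-32.4,"ty":-14.3,"tz":0,"rx":0,"ry":0,"rz":0,"hand":0},
    {"tx":-32.4,"ty":-14.3,"tz":0,"rx":0,"ry":0,"rz":0,"hand":0},
    {"tx":-32.4,"ty":-14.3,"tz":0,"rx":0,"ry":0,"rz":0,"hand":0},
    {"tx":-32.4,"ty":-14.3,"tz":0,"rx":0,"ry":0,"rz":0,"hand":0},
    {"tx":-32.4,"ty":-14.3,"tz":0,"rx":0,"ry":0,"rz":0,"hand":0},
    {"tx":-32.4,"ty":-14.3,"tz":0,"rx":0,"ry":0,"rz":0,"hand":0},
    {"tx":-32.4,"ty":-14.3,"tz":0,"rx":0,"ry":0,"rz":0,"hand":0},
    {"tx":-32.4,"ty":-14.3,"tz":0,"rx":0,"ry":0,"rz":0,"hand":0},
    {"tx":-32.4,"ty":-14.3,"tz":0,"rx":0,"ry":0,"rz":0,"hand":0},
    {"tx":-32.4,"ty":-14.3,"tz":0,"rx":0,"ry":0,"rz":0,"hand":0},
    {"tx":-32.4,"ty":-14.3,"tz":0,"rx":0,"ry":0,"rz":0,"hand":0}
  ],
  "newtons": 30
}}

```text
time_s: 3.15
eef_pos: [0.5252, 0.19, 0.2393]
orientation: [180.0, 0.0, 164.4]
force: [-0.2, -0.2, -0.3]
finger_gap: 0.501
finger_force: 0.0
```

Emit:
{"api": "send_rows", "payload": {
  "targets": [
    {"tx":0,"ty":0,"tz":0,"rx":0,"ry":0,"rz":0.13,"hand":0},
    {"tx":0,"ty":0,"tz":0,"rx":0,"ry":0,"rz":0.13,"hand":0},
    {"tx":0,"ty":0,"tz":0,"rx":0,"ry":0,"rz":0.13,"hand":0},
    {"tx":0,"ty":0,"tz":0,"rx":0,"ry":0,"rz":0.13,"hand":0},
    {"tx":0,"ty":0,"tz":0,"rx":0,"ry":0,"rz":0.13,"hand":0},
    {"tx":0,"ty":0,"tz":0,"rx":0,"ry":0,"rz":0.13,"hand":0},
    {"tx":0,"ty":0,"tz":0,"rx":0,"ry":0,"rz":0.13,"hand":0},
    {"tx":0,"ty":0,"tz":0,"rx":0,"ry":0,"rz":0.13,"hand":0},
    {"tx":0,"ty":0,"tz":0,"rx":0,"ry":0,"rz":0.13,"hand":0},
    {"tx":0,"ty":0,"tz":0,"rx":0,"ry":0,"rz":0.13,"hand":0},
    {"tx":0,"ty":0,"tz":0,"rx":0,"ry":0,"rz":0,"hand":0}
  ]
}}

```text
time_s: 4.25
eef_pos: [0.5241, 0.1911, 0.2393]
orientation: [-180.0, 0.0, 90.0]
force: [0.3, 0.3, -0.3]
finger_gap: 0.5
finger_force: 0.0
```

```bash
python3 - <<'E'
from h import *
o=status.get_obs(); print(o["eef_pos"],o["orientation"],o["qpos"],o["finger_gap"])
c=cam("wrist",o); im=eyes.grab_frame("wrist"); cv2.imwrite("pics/w1.png",im[:,:,::-1]); np.savez("w1.npz",im=im,p=o["eef_pos"],r=o["orientation"])
for d in spotter.trace("hood1","wrist"): print(d["conf"],d["box"])
for d in spotter.pinpoint("hood1","wrist"):
    v,u=d["position"]; print(u,v,np.round(ray(c,u,v,.008)*1000,1))
E
```

```text
[0.52412359 0.19106872 0.23927002] [-1.79995834e+02  2.38916279e-03  8.99580798e+01] [ 2.00297318e+01  1.81397007e+01 -3.29984523e+00  6.85651869e+01
 -8.14344075e-04  1.10071652e+02] 0.4996135781689349
0.95 [274.0, 207.1, 39.3, 37.4]
0.9 [202.1, 205.1, 29.1, 34.5]
0.86 [200.4, 131.1, 30.1, 29.5]
0.64 [270.2, 128.9, 50.4, 41.9]
292.8 148.2 [573.3 219.4   8. ]
217.1 212.6 [466.5 126.1   8. ]
218.9 144.4 [473.2 224.6   8. ]
288.9 223.2 [571.9 109.3   8. ]
```

View pics/w1.png

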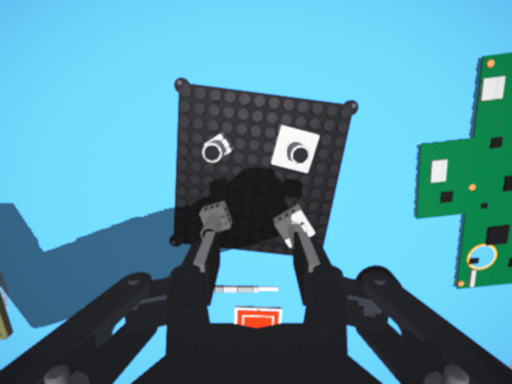

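The wrist view shows hood1's collar at (212,152) and hood4's at (298,153). Hood2 (215,218) and hood3 (293,223) are partly behind the fingers. I'll fit a silhouette model to get position and yaw for hoods 1 and 4.

```bash
cat >> h.py <<'E'
from scipy.optimize import minimize
S=[.026,.034,.042,.050]
def sil(c,x,s,z0,k=4):
    a=x[2]; h=s/2; R=np.array([[np.cos(a),-np.sin(a)],[np.sin(a),np.cos(a)]])
    sq=np.array([[h,h],[-h,h],[-h,-h],[h,-h]])@R.T+x[:2]; t=np.linspace(0,2*np.pi,24)
    ci=np.c_[np.cos(t),np.sin(t)]*.011+x[:2]; m=np.zeros((384*k,512*k),np.uint8)
    for P,zl,zh in((sq,0,.026),(ci,.026,.070)):
        Q=np.r_[np.c_[P,np.full(len(P),z0+zl)],np.c_[P,np.full(len(P),z0+zh)]]
        cv2.fillConvexPoly(m,cv2.convexHull(np.round((proj(c,Q)+.5)*k).astype(np.int32)),255)
    return cv2.resize(m,(512,384),interpolation=cv2.INTER_AREA)/255.
def fit(c,region,s,x0,z0=.008):
    g=region.astype(float)
    L=lambda p:1-np.minimum(g,A:=sil(c,p*np.array([.001,.001,.05]),s,z0)).sum()/np.maximum(g,A).sum()
    best=min((minimize(L,np.array([x0[0]*1e3,x0[1]*1e3,y/.05]),method="Nelder-Mead",options=dict(initial_simplex=np.array([x0[0]*1e3,x0[1]*1e3,y/.05])+np.array([[0,0,0],[6,0,0],[0,6,0],[0,0,5]]),maxiter=120)) for y in(-.5,0,.5)),key=lambda r:r.fun)
    return np.round([best.x[0],best.x[1],np.degrees(best.x[2]*.05),1-best.fun],2)
E
python3 - <<'E'
from h import *
o=status.get_obs(); c=cam("wrist",o)
for u,v in((298,153),(212,152)): print(np.round(ray(c,u,v,.078)*1000,1))
eyes.grab_frame("wrist")
for d in spotter.trace("hood1","wrist"):
    l,t,w,h=d["box"]; x0=ray(c,l+w/2,t+h/2,.04)
    n=int(np.argmin([np.hypot(*(x0[:2]-q)) for q in((.473,.226),(.467,.126),(.575,.109),(.573,.223))]))
    print("hood",n+1,d["box"],fit(c,d["region"],S[n],x0))
E
```

```text
[569.8 223.2  78. ]
[474.9 224.1  78. ]
hood 3 [272.7, 205.5, 43.5, 42.7] [576.89 112.22  34.13   0.75]
hood 1 [201.9, 133.9, 29.0, 28.2] [474.96 223.59  28.98   0.91]
hood 4 [269.8, 126.3, 49.4, 47.7] [572.29 221.52  75.1    0.97]
hood 2 [200.4, 202.2, 32.9, 34.7] [466.92 124.5   17.77   0.79]
```

Emit:
{"api": "send_rows", "payload": {
  "targets": [
    {"tx":15.5,"ty":24,"tz":0,"rx":0,"ry":0,"rz":0.131,"hand":0},
    {"tx":12,"ty":26,"tz":0,"rx":0,"ry":0,"rz":0.131,"hand":0},
    {"tx":0,"ty":0,"tz":35,"rx":0,"ry":0,"rz":0,"hand":0},
    {"tx":0,"ty":0,"tz":35,"rx":0,"ry":0,"rz":0,"hand":0},
    {"tx":0,"ty":0,"tz":35,"rx":0,"ry":0,"rz":0,"hand":0},
    {"tx":0,"ty":0,"tz":20,"rx":0,"ry":0,"rz":0,"hand":0},
    {"tx":0,"ty":0,"tz":0,"rx":0,"ry":0,"rz":0,"hand":0}
  ]
}}

```text
time_s: 5.2
eef_pos: [0.5728, 0.214, 0.1107]
orientation: [-179.7, 0.2, 75.0]
force: [-0.7, -0.3, -0.1]
finger_gap: 0.499
finger_force: 0.0
```

Emit:
{"api": "send_rows", "payload": {
  "targets": [
    {"tx":7.5,"ty":-3,"tz":0,"rx":0,"ry":0,"rz":0,"hand":0},
    {"tx":0,"ty":0,"tz":15,"rx":0,"ry":0,"rz":0,"hand":0},
    {"tx":0,"ty":0,"tz":15,"rx":0,"ry":0,"rz":0,"hand":0},
    {"tx":0,"ty":0,"tz":15,"rx":0,"ry":0,"rz":0,"hand":0},
    {"tx":0,"ty":0,"tz":9,"rx":0,"ry":0,"rz":0,"hand":0},
    {"tx":0,"ty":0,"tz":0,"rx":0,"ry":0,"rz":0,"hand":0},
    {"tx":0,"ty":0,"tz":0,"rx":0,"ry":0,"rz":0,"hand":0.3},
    {"tx":0,"ty":0,"tz":0,"rx":0,"ry":0,"rz":0,"hand":0.5},
    {"tx":0,"ty":0,"tz":0,"rx":0,"ry":0,"rz":0,"hand":1},
    {"tx":0,"ty":0,"tz":0,"rx":0,"ry":0,"rz":0,"hand":1},
    {"tx":0,"ty":0,"tz":0,"rx":0,"ry":0,"rz":0,"hand":1},
    {"tx":0,"ty":0,"tz":0,"rx":0,"ry":0,"rz":0,"hand":1}
  ]
}}

```text
time_s: 6.4
eef_pos: [0.5755, 0.2235, 0.0615]
orientation: [179.9, -0.1, 74.9]
force: [-0.5, 0.4, 6.2]
finger_gap: 0.244
finger_force: 29.6
```

Emit:
{"api": "send_rows", "payload": {
  "targets": [
    {"tx":0,"ty":0,"tz":-10,"rx":0,"ry":0,"rz":0,"hand":1},
    {"tx":0,"ty":0,"tz":-20,"rx":0,"ry":0,"rz":0,"hand":1},
    {"tx":0,"ty":0,"tz":-25,"rx":0,"ry":0,"rz":0,"hand":1},
    {"tx":0,"ty":0,"tz":-25,"rx":0,"ry":0,"rz":0,"hand":1},
    {"tx":0,"ty":0,"tz":-25,"rx":0,"ry":0,"rz":0,"hand":1},
    {"tx":0,"ty":0,"tz":-10,"rx":0,"ry":0,"rz":0,"hand":1},
    {"tx":0,"ty":0,"tz":0,"rx":0,"ry":0,"rz":0,"hand":1},
    {"tx":0,"ty":0,"tz":0,"rx":0,"ry":0,"rz":0,"hand":1}
  ]
}}

```text
time_s: 7.2
eef_pos: [0.574, 0.2228, 0.1744]
orientation: [-179.9, 0.1, 74.9]
force: [-0.4, -0.3, -1.2]
finger_gap: 0.244
finger_force: 29.5
```

```bash
python3 - <<'E'
from h import *
o=status.get_obs(); print(o["eef_pos"],o["orientation"],o["force"],o["finger_gap"])
im=eyes.grab_frame("side"); w=eyes.grab_frame("wrist"); cv2.imwrite("pics/l4.png",cv2.resize(np.hstack([im,w])[:,:,::-1],(800,300)))
E
```

```text
[0.57396141 0.22280905 0.17437871] [-1.79931912e+02  5.25239292e-02  7.49297607e+01] [-0.42516579 -0.29971583 -1.19714828] 0.24421240692894516
```

View pics/l4.png

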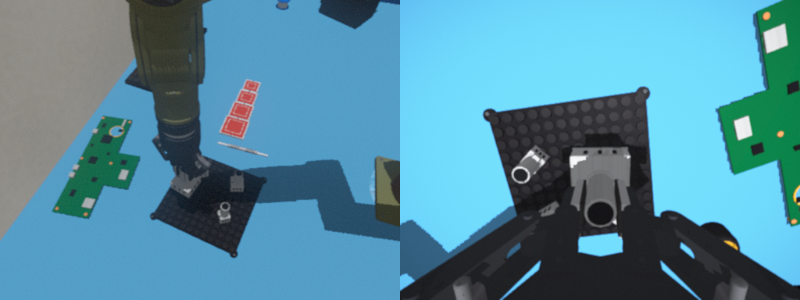

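```bash
python3 - <<'E'
from h import *
o=status.get_obs(); c=cam("wrist",o)
eyes.grab_frame("wrist")
for d in spotter.trace("hood4","wrist"): 
    l,t,w,h=d["box"]; print(d["conf"],d["box"])
    if w>60: print(fit(c,d["region"],.05,o["eef_pos"][:2],.121))
print(ray(c,256,273,.191),o["eef_pos"])
E
```

```text
0.82 [177.1, 258.7, 27.2, 19.1]
0.59 [145.7, 185.3, 46.1, 49.3]
0.56 [220.4, 192.1, 76.2, 99.3]
[572.27 220.97 -13.65   0.78]
[0.57214045 0.22041195 0.191     ] [0.57348859 0.22261851 0.17356687]
```

Emit:
{"api": "send_rows", "payload": {
  "targets": [
    {"tx":-15,"ty":1.6,"tz":0,"rx":0,"ry":0,"rz":0,"hand":1},
    {"tx":-30.5,"ty":3.2,"tz":0,"rx":0,"ry":0,"rz":0,"hand":1},
    {"tx":-30.5,"ty":3.2,"tz":0,"rx":0,"ry":0,"rz":0,"hand":1},
    {"tx":-30.5,"ty":3.2,"tz":0,"rx":0,"ry":0,"rz":0,"hand":1},
    {"tx":-30.5,"ty":3.2,"tz":0,"rx":0,"ry":0,"rz":0,"hand":1},
    {"tx":-30.5,"ty":3.2,"tz":0,"rx":0,"ry":0,"rz":0,"hand":1},
    {"tx":-30.5,"ty":3.2,"tz":0,"rx":0,"ry":0,"rz":0,"hand":1},
    {"tx":-30.5,"ty":3.2,"tz":0,"rx":0,"ry":0,"rz":0,"hand":1},
    {"tx":-30.5,"ty":3.2,"tz":0,"rx":0,"ry":0,"rz":0,"hand":1},
    {"tx":-30.5,"ty":3.2,"tz":0,"rx":0,"ry":0,"rz":0,"hand":1},
    {"tx":-15,"ty":1.7,"tz":0,"rx":0,"ry":0,"rz":0,"hand":1},
    {"tx":0,"ty":0,"tz":0,"rx":0,"ry":0,"rz":-0.109,"hand":1},
    {"tx":0,"ty":0,"tz":0,"rx":0,"ry":0,"rz":-0.109,"hand":1},
    {"tx":0,"ty":0,"tz":0,"rx":0,"ry":0,"rz":0,"hand":1},
    {"tx":0,"ty":0,"tz":0,"rx":0,"ry":0,"rz":0,"hand":1}
  ]
}}

```text
time_s: 8.9
eef_pos: [0.5261, -0.0793, 0.1751]
orientation: [-180.0, -0.0, 87.3]
force: [-0.4, 0.9, -0.5]
finger_gap: 0.247
finger_force: 29.5
```

Emit:
{"api": "send_rows", "payload": {
  "targets": [
    {"tx":0,"ty":0,"tz":20,"rx":0,"ry":0,"rz":0,"hand":1},
    {"tx":0,"ty":0,"tz":30,"rx":0,"ry":0,"rz":0,"hand":1},
    {"tx":0,"ty":0,"tz":25,"rx":0,"ry":0,"rz":0,"hand":1},
    {"tx":0,"ty":0,"tz":15,"rx":0,"ry":0,"rz":0,"hand":1},
    {"tx":0,"ty":0,"tz":10,"rx":0,"ry":0,"rz":0,"hand":1},
    {"tx":0,"ty":0,"tz":5,"rx":0,"ry":0,"rz":0,"hand":1},
    {"tx":0,"ty":0,"tz":4,"rx":0,"ry":0,"rz":0,"hand":1},
    {"tx":0,"ty":0,"tz":3,"rx":0,"ry":0,"rz":0,"hand":1},
    {"tx":0,"ty":0,"tz":0,"rx":0,"ry":0,"rz":0,"hand":1},
    {"tx":0,"ty":0,"tz":0,"rx":0,"ry":0,"rz":0,"hand":1}
  ]
}}

```text
time_s: 9.9
eef_pos: [0.5268, -0.0794, 0.0638]
orientation: [179.9, 0.0, 87.4]
force: [-0.3, -0.4, -0.2]
finger_gap: 0.248
finger_force: 29.5
```

Emit:
{"api": "send_rows", "payload": {
  "targets": [
    {"tx":0,"ty":0,"tz":2,"rx":0,"ry":0,"rz":0,"hand":1},
    {"tx":0,"ty":0,"tz":0,"rx":0,"ry":0,"rz":0,"hand":1},
    {"tx":0,"ty":0,"tz":0,"rx":0,"ry":0,"rz":0,"hand":0.3},
    {"tx":0,"ty":0,"tz":0,"rx":0,"ry":0,"rz":0,"hand":0},
    {"tx":0,"ty":0,"tz":0,"rx":0,"ry":0,"rz":0,"hand":0},
    {"tx":0,"ty":0,"tz":0,"rx":0,"ry":0,"rz":0,"hand":0},
    {"tx":0,"ty":0,"tz":-20,"rx":0,"ry":0,"rz":0,"hand":0},
    {"tx":0,"ty":0,"tz":-40,"rx":0,"ry":0,"rz":0,"hand":0},
    {"tx":0,"ty":0,"tz":-40,"rx":0,"ry":0,"rz":0,"hand":0},
    {"tx":0,"ty":0,"tz":-40,"rx":0,"ry":0,"rz":0,"hand":0},
    {"tx":0,"ty":0,"tz":0,"rx":0,"ry":0,"rz":0,"hand":0},
    {"tx":0,"ty":0,"tz":0,"rx":0,"ry":0,"rz":0,"hand":0}
  ]
}}

```text
time_s: 11.1
eef_pos: [0.5272, -0.0794, 0.2025]
orientation: [179.8, 0.0, 87.4]
force: [-0.6, 0.9, -1.1]
finger_gap: 0.497
finger_force: 0.0
```

```bash
python3 - <<'E'
from h import *
o=status.get_obs(); print(o["eef_pos"],o["orientation"],o["force"],o["finger_gap"])
E=[(.475,.2236),(.467,.1245),(.577,.112),(.525,-.082)]
ims=[]
for n in ("side","top","wrist"):
    c=cam(n,o); im=eyes.grab_frame(n); ims.append(im)
    for d in spotter.trace("hood1",n):
        l,t,w,h=d["box"]; x0=ray(c,l+w/2,t+h/2,.03)
        k=int(np.argmin([np.hypot(*(x0[:2]-q)) for q in E]))
        print(n,"hood",k+1,np.round(d["box"]),fit(c,d["region"],S[k],E[k]))
cv2.imwrite("pics/p4.png",cv2.resize(np.hstack([ims[0],ims[2]])[:,:,::-1],(800,300)))
E
```

```text
[ 0.52724595 -0.07944236  0.20246277] [1.79830347e+02 1.67426481e-02 8.74211689e+01] [-0.60103011  0.86333096 -1.13555596] 0.4966232095654422
side hood 1 [279. 260.  19.  27.] [475.03 224.33  28.68   0.91]
side hood 3 [243. 199.  27.  28.] [577.3  110.59 -58.91   0.92]
side hood 4 [315. 107.  19.   6.] [525.   -82.   -28.65   0.  ]
top hood 2 [197. 242.  27.  20.] [466.18 121.56  15.99   0.94]
top hood 3 [202. 183.  28.  32.] [576.46 108.63 -57.32   0.94]
top hood 1 [152. 242.  18.  14.] [474.7  221.39 -57.95   0.92]
wrist hood 3 [278.   1.  47.  26.] [580.76 111.55 -56.8    0.96]
wrist hood 4 [235. 160.  44.  46.] [529.31 -83.7   -2.47   0.96]
wrist hood 2 [178.   0.  29.  11.] [469.68 124.24  17.49   0.93]
```

View pics/p4.png

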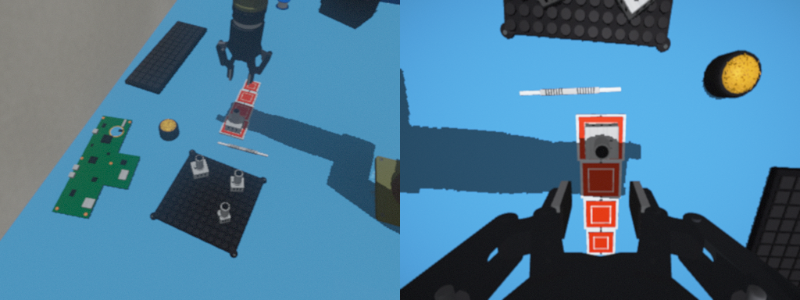

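Emit:
{"api": "send_rows", "payload": {
  "targets": [
    {"tx":16,"ty":3.4,"tz":0,"rx":0,"ry":0,"rz":0,"hand":0},
    {"tx":32,"ty":6.9,"tz":0,"rx":0,"ry":0,"rz":0,"hand":0},
    {"tx":32,"ty":6.9,"tz":0,"rx":0,"ry":0,"rz":0,"hand":0},
    {"tx":32,"ty":6.9,"tz":0,"rx":0,"ry":0,"rz":0,"hand":0},
    {"tx":32,"ty":6.9,"tz":0,"rx":0,"ry":0,"rz":0,"hand":0},
    {"tx":32,"ty":6.9,"tz":0,"rx":0,"ry":0,"rz":0,"hand":0},
    {"tx":16,"ty":3.5,"tz":0,"rx":0,"ry":0,"rz":0,"hand":0},
    {"tx":0,"ty":0,"tz":0,"rx":0,"ry":0,"rz":-0.119,"hand":0},
    {"tx":0,"ty":0,"tz":0,"rx":0,"ry":0,"rz":-0.119,"hand":0},
    {"tx":0,"ty":0,"tz":20,"rx":0,"ry":0,"rz":-0.119,"hand":0},
    {"tx":0,"ty":0,"tz":30,"rx":0,"ry":0,"rz":-0.119,"hand":0},
    {"tx":0,"ty":0,"tz":30,"rx":0,"ry":0,"rz":-0.119,"hand":0},
    {"tx":0,"ty":0,"tz":10,"rx":0,"ry":0,"rz":0,"hand":0},
    {"tx":0,"ty":0,"tz":0,"rx":0,"ry":0,"rz":0,"hand":0},
    {"tx":0,"ty":0,"tz":0,"rx":0,"ry":0,"rz":0,"hand":0}
  ]
}}

```text
time_s: 12.9
eef_pos: [0.577, 0.1105, 0.1121]
orientation: [180.0, 0.0, 121.4]
force: [0.5, 0.2, -0.3]
finger_gap: 0.5
finger_force: 0.0
```

Right on target. Next I descend 52 mm, grip and lift.

Emit:
{"api": "send_rows", "payload": {
  "targets": [
    {"tx":0,"ty":0,"tz":15,"rx":0,"ry":0,"rz":0,"hand":0},
    {"tx":0,"ty":0,"tz":15,"rx":0,"ry":0,"rz":0,"hand":0},
    {"tx":0,"ty":0,"tz":15,"rx":0,"ry":0,"rz":0,"hand":0},
    {"tx":0,"ty":0,"tz":7,"rx":0,"ry":0,"rz":0,"hand":0},
    {"tx":0,"ty":0,"tz":0,"rx":0,"ry":0,"rz":0,"hand":0},
    {"tx":0,"ty":0,"tz":0,"rx":0,"ry":0,"rz":0,"hand":0.3},
    {"tx":0,"ty":0,"tz":0,"rx":0,"ry":0,"rz":0,"hand":0.5},
    {"tx":0,"ty":0,"tz":0,"rx":0,"ry":0,"rz":0,"hand":1},
    {"tx":0,"ty":0,"tz":0,"rx":0,"ry":0,"rz":0,"hand":1},
    {"tx":0,"ty":0,"tz":0,"rx":0,"ry":0,"rz":0,"hand":1},
    {"tx":0,"ty":0,"tz":0,"rx":0,"ry":0,"rz":0,"hand":1}
  ]
}}

```text
time_s: 14.0
eef_pos: [0.5775, 0.1108, 0.0606]
orientation: [179.9, 0.1, 121.5]
force: [0.2, 0.1, 7.1]
finger_gap: 0.249
finger_force: 29.6
```

Emit:
{"api": "send_rows", "payload": {
  "targets": [
    {"tx":0,"ty":0,"tz":-10,"rx":0,"ry":0,"rz":0,"hand":1},
    {"tx":0,"ty":0,"tz":-20,"rx":0,"ry":0,"rz":0,"hand":1},
    {"tx":0,"ty":0,"tz":-30,"rx":0,"ry":0,"rz":0,"hand":1},
    {"tx":0,"ty":0,"tz":-30,"rx":0,"ry":0,"rz":0,"hand":1},
    {"tx":0,"ty":0,"tz":-30,"rx":0,"ry":0,"rz":0,"hand":1},
    {"tx":0,"ty":0,"tz":-10,"rx":0,"ry":0,"rz":0,"hand":1},
    {"tx":0,"ty":0,"tz":0,"rx":0,"ry":0,"rz":0,"hand":1},
    {"tx":0,"ty":0,"tz":0,"rx":0,"ry":0,"rz":0,"hand":1}
  ]
}}

```text
time_s: 14.8
eef_pos: [0.5756, 0.1105, 0.1881]
orientation: [-179.9, -0.0, 121.5]
force: [-0.9, -0.3, -1.3]
finger_gap: 0.246
finger_force: 29.6
```

```bash
cat > held.py <<'E'
import sys; from h import *
n=int(sys.argv[1]); z0=float(sys.argv[2])
o=status.get_obs(); c=cam("wrist",o); print(o["eef_pos"],o["orientation"],o["finger_gap"])
im=eyes.grab_frame("wrist")
if len(sys.argv)>3: cv2.imwrite(sys.argv[3],im[:,:,::-1])
for d in spotter.trace("hood1","wrist"):
    l,t,w,h=d["box"]; print(d["conf"],d["box"])
    if l<256<l+w and h>50: print(fit(c,d["region"],S[n-1],o["eef_pos"][:2],z0))
E
python3 held.py 3 .138 pics/l3.png
```

```text
[0.57563325 0.11047711 0.18812535] [-1.79902225e+02 -3.54375539e-02  1.21511645e+02] 0.24578880995584715
0.9 [210.3, 0.0, 34.9, 51.0]
0.9 [224.3, 187.1, 66.6, 98.4]
[573.81 113.04  33.55   0.82]
0.85 [148.1, 99.3, 51.5, 39.0]
0.68 [122.0, 258.2, 44.5, 36.7]
```

View pics/l3.png

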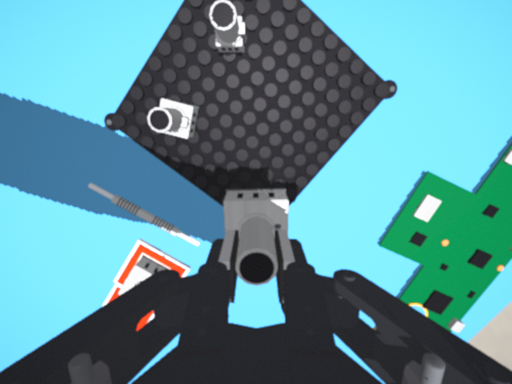

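Emit:
{"api": "send_rows", "payload": {
  "targets": [
    {"tx":-11.1,"ty":-10.3,"tz":0,"rx":0,"ry":0,"rz":0,"hand":1},
    {"tx":-22.3,"ty":-20.6,"tz":0,"rx":0,"ry":0,"rz":0,"hand":1},
    {"tx":-22.3,"ty":-20.6,"tz":0,"rx":0,"ry":0,"rz":0,"hand":1},
    {"tx":-22.3,"ty":-20.6,"tz":0,"rx":0,"ry":0,"rz":0,"hand":1},
    {"tx":-22.3,"ty":-20.6,"tz":0,"rx":0,"ry":0,"rz":0,"hand":1},
    {"tx":-22.3,"ty":-20.6,"tz":0,"rx":0,"ry":0,"rz":0,"hand":1},
    {"tx":-22.3,"ty":-20.6,"tz":0,"rx":0,"ry":0,"rz":0,"hand":1},
    {"tx":-22.3,"ty":-20.6,"tz":0,"rx":0,"ry":0,"rz":0,"hand":1},
    {"tx":-22.3,"ty":-20.6,"tz":0,"rx":0,"ry":0,"rz":0,"hand":1},
    {"tx":-11.2,"ty":-10.3,"tz":0,"rx":0,"ry":0,"rz":0,"hand":1},
    {"tx":0,"ty":0,"tz":0,"rx":0,"ry":0,"rz":0.1186,"hand":1},
    {"tx":0,"ty":0,"tz":0,"rx":0,"ry":0,"rz":0.1186,"hand":1},
    {"tx":0,"ty":0,"tz":0,"rx":0,"ry":0,"rz":0.1186,"hand":1},
    {"tx":0,"ty":0,"tz":0,"rx":0,"ry":0,"rz":0.1186,"hand":1},
    {"tx":0,"ty":0,"tz":0,"rx":0,"ry":0,"rz":0.1186,"hand":1},
    {"tx":0,"ty":0,"tz":0,"rx":0,"ry":0,"rz":0,"hand":1},
    {"tx":0,"ty":0,"tz":0,"rx":0,"ry":0,"rz":0,"hand":1}
  ]
}}

```text
time_s: 16.6
eef_pos: [0.5228, -0.1573, 0.1888]
orientation: [-179.9, -0.0, 87.7]
force: [-0.0, -0.2, -1.0]
finger_gap: 0.249
finger_force: 29.6
```

Emit:
{"api": "send_rows", "payload": {
  "targets": [
    {"tx":0,"ty":0,"tz":20,"rx":0,"ry":0,"rz":0,"hand":1},
    {"tx":0,"ty":0,"tz":30,"rx":0,"ry":0,"rz":0,"hand":1},
    {"tx":0,"ty":0,"tz":30,"rx":0,"ry":0,"rz":0,"hand":1},
    {"tx":0,"ty":0,"tz":20,"rx":0,"ry":0,"rz":0,"hand":1},
    {"tx":0,"ty":0,"tz":13,"rx":0,"ry":0,"rz":0,"hand":1},
    {"tx":0,"ty":0,"tz":7,"rx":0,"ry":0,"rz":0,"hand":1},
    {"tx":0,"ty":0,"tz":4,"rx":0,"ry":0,"rz":0,"hand":1},
    {"tx":0,"ty":0,"tz":3,"rx":0,"ry":0,"rz":0,"hand":1},
    {"tx":0,"ty":0,"tz":1,"rx":0,"ry":0,"rz":0,"hand":1},
    {"tx":0,"ty":0,"tz":0,"rx":0,"ry":0,"rz":0,"hand":1},
    {"tx":0,"ty":0,"tz":0,"rx":0,"ry":0,"rz":0,"hand":1}
  ]
}}

```text
time_s: 17.7
eef_pos: [0.5237, -0.1575, 0.0619]
orientation: [179.9, 0.0, 87.5]
force: [0.1, -0.1, -0.4]
finger_gap: 0.244
finger_force: 29.6
```

Emit:
{"api": "send_rows", "payload": {
  "targets": [
    {"tx":0,"ty":0,"tz":1.5,"rx":0,"ry":0,"rz":0,"hand":1},
    {"tx":0,"ty":0,"tz":0,"rx":0,"ry":0,"rz":0,"hand":1},
    {"tx":0,"ty":0,"tz":0,"rx":0,"ry":0,"rz":0,"hand":0.3},
    {"tx":0,"ty":0,"tz":0,"rx":0,"ry":0,"rz":0,"hand":0},
    {"tx":0,"ty":0,"tz":0,"rx":0,"ry":0,"rz":0,"hand":0},
    {"tx":0,"ty":0,"tz":0,"rx":0,"ry":0,"rz":0,"hand":0},
    {"tx":0,"ty":0,"tz":-20,"rx":0,"ry":0,"rz":0,"hand":0},
    {"tx":0,"ty":0,"tz":-40,"rx":0,"ry":0,"rz":0,"hand":0},
    {"tx":0,"ty":0,"tz":-40,"rx":0,"ry":0,"rz":0,"hand":0},
    {"tx":0,"ty":0,"tz":-40,"rx":0,"ry":0,"rz":0,"hand":0},
    {"tx":0,"ty":0,"tz":0,"rx":0,"ry":0,"rz":0,"hand":0},
    {"tx":0,"ty":0,"tz":0,"rx":0,"ry":0,"rz":0,"hand":0}
  ]
}}

```text
time_s: 18.9
eef_pos: [0.524, -0.1576, 0.2008]
orientation: [179.8, 0.0, 87.5]
force: [1.1, 0.2, 0.3]
finger_gap: 0.499
finger_force: 0.0
```

```bash
python3 - <<'E'
from h import *
o=status.get_obs(); print(o["eef_pos"],o["orientation"],o["finger_gap"])
c=cam("wrist",o); im=eyes.grab_frame("wrist"); cv2.imwrite("pics/p3.png",im[:,:,::-1])
E=[(.475,.2236),(.467,.1245),(.5225,-.1545),(.525,-.082)]
for d in spotter.trace("hood1","wrist"):
    l,t,w,h=d["box"]; x0=ray(c,l+w/2,t+h/2,.03)
    k=int(np.argmin([np.hypot(*(x0[:2]-q)) for q in E]))
    print("hood",k+1,np.round(d["box"]),fit(c,d["region"],S[k],E[k]))
for r in reds(im,c): print(r)
E
```

```text
[ 0.5240494  -0.15762156  0.20084946] [1.79845893e+02 3.86258754e-02 8.75356442e+01] 0.4994909390236033
hood 3 [236. 159.  40.  43.] [ 523.84 -156.64   -1.08    0.94]
hood 4 [234.  88.  44.  47.] [526.35 -83.05  -2.17   0.96]
hood 3 [237. 252.  35.  25.] [ 522.5  -154.5   -28.65    0.  ]
[array([ 515.5, -281.3]), array([44. , 44.1]), 87.4]
[array([ 518., -221.]), array([52.7, 52. ]), 87.5]
[array([ 521., -154.]), array([59.8, 60.2]), 87.5]
[array([524.2, -81.3]), array([69.1, 68.2]), 87.5]
```

View pics/p3.png

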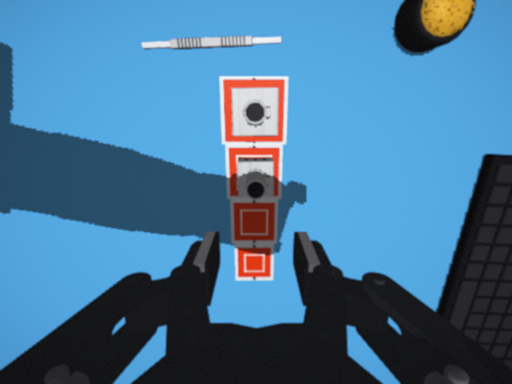

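Hood4 (collar at 255,113) and hood3 (256,190) stand within about 3 mm of their pad centres. Next is hood2.

Emit:
{"api": "send_rows", "payload": {
  "targets": [
    {"tx":15.5,"ty":-3.8,"tz":0,"rx":0,"ry":0,"rz":0,"hand":0},
    {"tx":31,"ty":-7.7,"tz":0,"rx":0,"ry":0,"rz":0,"hand":0},
    {"tx":31,"ty":-7.7,"tz":0,"rx":0,"ry":0,"rz":0,"hand":0},
    {"tx":31,"ty":-7.7,"tz":0,"rx":0,"ry":0,"rz":0,"hand":0},
    {"tx":31,"ty":-7.7,"tz":0,"rx":0,"ry":0,"rz":0,"hand":0},
    {"tx":31,"ty":-7.7,"tz":0,"rx":0,"ry":0,"rz":0,"hand":0},
    {"tx":31,"ty":-7.7,"tz":0,"rx":0,"ry":0,"rz":0,"hand":0},
    {"tx":31,"ty":-7.7,"tz":0,"rx":0,"ry":0,"rz":0,"hand":0},
    {"tx":31,"ty":-7.7,"tz":0,"rx":0,"ry":0,"rz":0,"hand":0},
    {"tx":15.3,"ty":-3.8,"tz":0,"rx":0,"ry":0,"rz":0,"hand":0},
    {"tx":0,"ty":0,"tz":20,"rx":0,"ry":0,"rz":-0.113,"hand":0},
    {"tx":0,"ty":0,"tz":30,"rx":0,"ry":0,"rz":-0.113,"hand":0},
    {"tx":0,"ty":0,"tz":30,"rx":0,"ry":0,"rz":-0.114,"hand":0},
    {"tx":0,"ty":0,"tz":9,"rx":0,"ry":0,"rz":0,"hand":0},
    {"tx":0,"ty":0,"tz":0,"rx":0,"ry":0,"rz":0,"hand":0},
    {"tx":0,"ty":0,"tz":0,"rx":0,"ry":0,"rz":0,"hand":0}
  ]
}}

```text
time_s: 20.6
eef_pos: [0.4662, 0.1244, 0.1113]
orientation: [180.0, -0.0, 106.9]
force: [-0.5, 0.5, 0.0]
finger_gap: 0.5
finger_force: 0.0
```

Emit:
{"api": "send_rows", "payload": {
  "targets": [
    {"tx":0,"ty":0,"tz":15,"rx":0,"ry":0,"rz":0,"hand":0},
    {"tx":0,"ty":0,"tz":15,"rx":0,"ry":0,"rz":0,"hand":0},
    {"tx":0,"ty":0,"tz":15,"rx":0,"ry":0,"rz":0,"hand":0},
    {"tx":0,"ty":0,"tz":6,"rx":0,"ry":0,"rz":0,"hand":0},
    {"tx":0,"ty":0,"tz":0,"rx":0,"ry":0,"rz":0,"hand":0},
    {"tx":0,"ty":0,"tz":0,"rx":0,"ry":0,"rz":0,"hand":0.3},
    {"tx":0,"ty":0,"tz":0,"rx":0,"ry":0,"rz":0,"hand":0.5},
    {"tx":0,"ty":0,"tz":0,"rx":0,"ry":0,"rz":0,"hand":1},
    {"tx":0,"ty":0,"tz":0,"rx":0,"ry":0,"rz":0,"hand":1},
    {"tx":0,"ty":0,"tz":0,"rx":0,"ry":0,"rz":0,"hand":1},
    {"tx":0,"ty":0,"tz":0,"rx":0,"ry":0,"rz":0,"hand":1}
  ]
}}

```text
time_s: 21.7
eef_pos: [0.467, 0.1244, 0.0609]
orientation: [179.9, 0.0, 107.0]
force: [-0.6, -0.8, 6.5]
finger_gap: 0.245
finger_force: 29.4
```

Emit:
{"api": "send_rows", "payload": {
  "targets": [
    {"tx":0,"ty":0,"tz":-10,"rx":0,"ry":0,"rz":0,"hand":1},
    {"tx":0,"ty":0,"tz":-20,"rx":0,"ry":0,"rz":0,"hand":1},
    {"tx":0,"ty":0,"tz":-30,"rx":0,"ry":0,"rz":0,"hand":1},
    {"tx":0,"ty":0,"tz":-30,"rx":0,"ry":0,"rz":0,"hand":1},
    {"tx":0,"ty":0,"tz":-30,"rx":0,"ry":0,"rz":0,"hand":1},
    {"tx":0,"ty":0,"tz":-10,"rx":0,"ry":0,"rz":0,"hand":1},
    {"tx":0,"ty":0,"tz":0,"rx":0,"ry":0,"rz":0,"hand":1},
    {"tx":0,"ty":0,"tz":0,"rx":0,"ry":0,"rz":0,"hand":1}
  ]
}}

```text
time_s: 22.5
eef_pos: [0.4654, 0.1239, 0.1889]
orientation: [-179.9, -0.0, 107.0]
force: [0.4, -0.0, -1.5]
finger_gap: 0.244
finger_force: 29.6
```

```bash
python3 held.py 2 .137 pics/l2.png
```

```text
[0.46540135 0.12394604 0.18888377] [-1.79916511e+02 -3.56475632e-03  1.07014317e+02] 0.2443268308322854
0.72 [186.4, 257.2, 17.5, 6.3]
0.7 [276.4, 74.6, 37.3, 36.1]
0.69 [232.0, 194.8, 49.2, 96.3]
[464.78 125.47  19.6    0.86]
0.69 [242.9, 306.8, 36.7, 20.5]
```

View pics/l2.png

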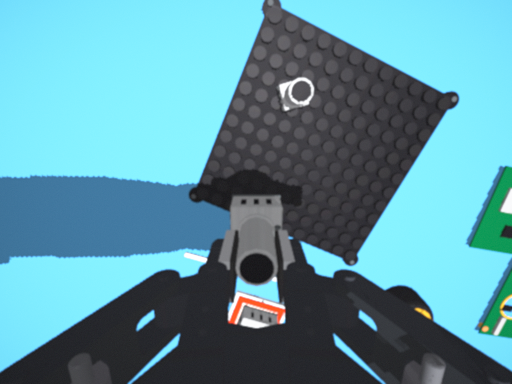

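Emit:
{"api": "send_rows", "payload": {
  "targets": [
    {"tx":-14.4,"ty":-2.1,"tz":0,"rx":0,"ry":0,"rz":0,"hand":1},
    {"tx":-28.8,"ty":-4.3,"tz":0,"rx":0,"ry":0,"rz":0,"hand":1},
    {"tx":-28.8,"ty":-4.3,"tz":0,"rx":0,"ry":0,"rz":0,"hand":1},
    {"tx":-28.8,"ty":-4.3,"tz":0,"rx":0,"ry":0,"rz":0,"hand":1},
    {"tx":-28.8,"ty":-4.3,"tz":0,"rx":0,"ry":0,"rz":0,"hand":1},
    {"tx":-28.8,"ty":-4.3,"tz":0,"rx":0,"ry":0,"rz":0,"hand":1},
    {"tx":-28.8,"ty":-4.3,"tz":0,"rx":0,"ry":0,"rz":0,"hand":1},
    {"tx":-28.8,"ty":-4.3,"tz":0,"rx":0,"ry":0,"rz":0,"hand":1},
    {"tx":-28.8,"ty":-4.3,"tz":0,"rx":0,"ry":0,"rz":0,"hand":1},
    {"tx":-28.8,"ty":-4.3,"tz":0,"rx":0,"ry":0,"rz":0,"hand":1},
    {"tx":-28.8,"ty":-4.3,"tz":0,"rx":0,"ry":0,"rz":0,"hand":1},
    {"tx":-28.8,"ty":-4.3,"tz":0,"rx":0,"ry":0,"rz":0,"hand":1},
    {"tx":-14.9,"ty":-1.9,"tz":0,"rx":0,"ry":0,"rz":0,"hand":1},
    {"tx":0,"ty":0,"tz":0,"rx":0,"ry":0,"rz":0.118,"hand":1},
    {"tx":0,"ty":0,"tz":0,"rx":0,"ry":0,"rz":0.118,"hand":1},
    {"tx":0,"ty":0,"tz":0,"rx":0,"ry":0,"rz":0.118,"hand":1},
    {"tx":0,"ty":0,"tz":0,"rx":0,"ry":0,"rz":0,"hand":1},
    {"tx":0,"ty":0,"tz":0,"rx":0,"ry":0,"rz":0,"hand":1}
  ]
}}

```text
time_s: 24.4
eef_pos: [0.5179, -0.2212, 0.189]
orientation: [-179.9, -0.0, 86.9]
force: [-0.3, 0.5, -1.0]
finger_gap: 0.247
finger_force: 29.6
```

Emit:
{"api": "send_rows", "payload": {
  "targets": [
    {"tx":0,"ty":0,"tz":20,"rx":0,"ry":0,"rz":0,"hand":1},
    {"tx":0,"ty":0,"tz":30,"rx":0,"ry":0,"rz":0,"hand":1},
    {"tx":0,"ty":0,"tz":30,"rx":0,"ry":0,"rz":0,"hand":1},
    {"tx":0,"ty":0,"tz":20,"rx":0,"ry":0,"rz":0,"hand":1},
    {"tx":0,"ty":0,"tz":13,"rx":0,"ry":0,"rz":0,"hand":1},
    {"tx":0,"ty":0,"tz":7,"rx":0,"ry":0,"rz":0,"hand":1},
    {"tx":0,"ty":0,"tz":4,"rx":0,"ry":0,"rz":0,"hand":1},
    {"tx":0,"ty":0,"tz":3,"rx":0,"ry":0,"rz":0,"hand":1},
    {"tx":0,"ty":0,"tz":1.5,"rx":0,"ry":0,"rz":0,"hand":1},
    {"tx":0,"ty":0,"tz":0,"rx":0,"ry":0,"rz":0,"hand":1},
    {"tx":0,"ty":0,"tz":0,"rx":0,"ry":0,"rz":0,"hand":1}
  ]
}}

```text
time_s: 25.5
eef_pos: [0.5187, -0.222, 0.0618]
orientation: [179.9, 0.0, 86.7]
force: [0.2, -0.3, -0.9]
finger_gap: 0.247
finger_force: 29.6
```

Emit:
{"api": "send_rows", "payload": {
  "targets": [
    {"tx":0,"ty":0,"tz":1.3,"rx":0,"ry":0,"rz":0,"hand":1},
    {"tx":0,"ty":0,"tz":0,"rx":0,"ry":0,"rz":0,"hand":1},
    {"tx":0,"ty":0,"tz":0,"rx":0,"ry":0,"rz":0,"hand":0.3},
    {"tx":0,"ty":0,"tz":0,"rx":0,"ry":0,"rz":0,"hand":0},
    {"tx":0,"ty":0,"tz":0,"rx":0,"ry":0,"rz":0,"hand":0},
    {"tx":0,"ty":0,"tz":0,"rx":0,"ry":0,"rz":0,"hand":0},
    {"tx":0,"ty":0,"tz":-20,"rx":0,"ry":0,"rz":0,"hand":0},
    {"tx":0,"ty":0,"tz":-40,"rx":0,"ry":0,"rz":0,"hand":0},
    {"tx":0,"ty":0,"tz":-40,"rx":0,"ry":0,"rz":0,"hand":0},
    {"tx":0,"ty":0,"tz":-40,"rx":0,"ry":0,"rz":0,"hand":0},
    {"tx":0,"ty":0,"tz":0,"rx":0,"ry":0,"rz":0,"hand":0},
    {"tx":0,"ty":0,"tz":0,"rx":0,"ry":0,"rz":0,"hand":0}
  ]
}}

```text
time_s: 26.7
eef_pos: [0.5191, -0.2222, 0.2011]
orientation: [179.8, 0.1, 86.7]
force: [1.2, 0.0, -0.6]
finger_gap: 0.5
finger_force: 0.0
```

Emit:
{"api": "send_rows", "payload": {
  "targets": [
    {"tx":16,"ty":-2.5,"tz":0,"rx":0,"ry":0,"rz":0,"hand":0},
    {"tx":32,"ty":-5,"tz":0,"rx":0,"ry":0,"rz":0,"hand":0},
    {"tx":32,"ty":-5,"tz":0,"rx":0,"ry":0,"rz":0,"hand":0},
    {"tx":32,"ty":-5,"tz":0,"rx":0,"ry":0,"rz":0,"hand":0},
    {"tx":32,"ty":-5,"tz":0,"rx":0,"ry":0,"rz":0,"hand":0},
    {"tx":32,"ty":-5,"tz":0,"rx":0,"ry":0,"rz":0,"hand":0},
    {"tx":32,"ty":-5,"tz":0,"rx":0,"ry":0,"rz":0,"hand":0},
    {"tx":32,"ty":-5,"tz":0,"rx":0,"ry":0,"rz":0,"hand":0},
    {"tx":32,"ty":-5,"tz":0,"rx":0,"ry":0,"rz":0,"hand":0},
    {"tx":32,"ty":-5,"tz":0,"rx":0,"ry":0,"rz":0,"hand":0},
    {"tx":32,"ty":-5,"tz":0,"rx":0,"ry":0,"rz":0,"hand":0},
    {"tx":32,"ty":-5,"tz":0,"rx":0,"ry":0,"rz":0,"hand":0},
    {"tx":32,"ty":-5,"tz":0,"rx":0,"ry":0,"rz":0,"hand":0},
    {"tx":32,"ty":-5,"tz":0,"rx":0,"ry":0,"rz":0,"hand":0},
    {"tx":11,"ty":-1.5,"tz":0,"rx":0,"ry":0,"rz":-0.14,"hand":0},
    {"tx":0,"ty":0,"tz":20,"rx":0,"ry":0,"rz":-0.14,"hand":0},
    {"tx":0,"ty":0,"tz":30,"rx":0,"ry":0,"rz":-0.14,"hand":0},
    {"tx":0,"ty":0,"tz":30,"rx":0,"ry":0,"rz":-0.14,"hand":0},
    {"tx":0,"ty":0,"tz":9,"rx":0,"ry":0,"rz":0,"hand":0},
    {"tx":0,"ty":0,"tz":0,"rx":0,"ry":0,"rz":0,"hand":0}
  ]
}}

```text
time_s: 28.7
eef_pos: [0.4719, 0.2237, 0.1086]
orientation: [-179.6, -0.0, 118.7]
force: [-0.6, -0.4, 0.5]
finger_gap: 0.498
finger_force: 0.0
```

```bash
python3 - <<'E'
from h import *
o=status.get_obs(); print(o["eef_pos"],o["orientation"],o["finger_gap"])
E=[(.475,.2236),(.519,-.222),(.5225,-.1545),(.525,-.082)]
for n in("top","side"):
    c=cam(n); im=eyes.grab_frame(n)
    if n=="side": cv2.imwrite("pics/p2.png",im[:,:,::-1])
    for d in spotter.trace("hood1",n):
        l,t,w,h=d["box"]; x0=ray(c,l+w/2,t+h/2,.03)
        k=int(np.argmin([np.hypot(*(x0[:2]-q)) for q in E]))
        print(n,"hood",k+1,np.round(d["box"]),fit(c,d["region"],S[k],E[k]))
E
```

```text
[0.47185555 0.22369885 0.10864452] [-1.79640859e+02 -3.36762102e-02  1.18686657e+02] 0.498179984054371
top hood 4 [290. 211.  30.  24.] [525.54 -83.94  -0.85   0.98]
top hood 4 [252. 120.  26.  33.] [525.   -82.   -28.65   0.  ]
top hood 2 [361. 215.  27.  18.] [ 517.84 -223.73   -6.09    0.94]
top hood 1 [155. 242.  17.  11.] [475.61 219.08 -55.05   0.8 ]
top hood 3 [328. 210.  27.  25.] [ 522.68 -157.7    -2.97    0.95]
side hood 1 [280. 259.  16.  30.] [475.8  224.41  33.32   0.92]
```

View pics/p2.png

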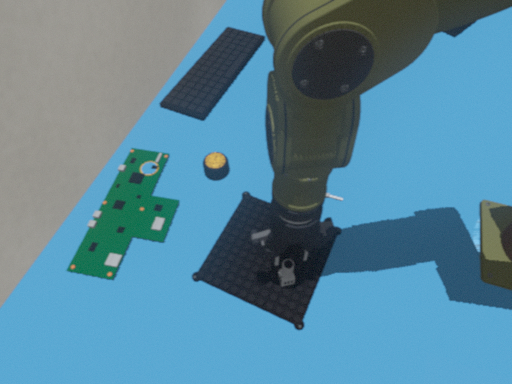

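Hood2 is on its pad, matching the top-camera pad position to 1–2 mm. The fingers are above hood1 at (287,267), 3 mm off. I'll correct that and grasp.

Emit:
{"api": "send_rows", "payload": {
  "targets": [
    {"tx":-1.4,"ty":2.7,"tz":0,"rx":0,"ry":0,"rz":0,"hand":0},
    {"tx":0,"ty":0,"tz":15,"rx":0,"ry":0,"rz":0,"hand":0},
    {"tx":0,"ty":0,"tz":15,"rx":0,"ry":0,"rz":0,"hand":0},
    {"tx":0,"ty":0,"tz":15,"rx":0,"ry":0,"rz":0,"hand":0},
    {"tx":0,"ty":0,"tz":6,"rx":0,"ry":0,"rz":0,"hand":0},
    {"tx":0,"ty":0,"tz":0,"rx":0,"ry":0,"rz":0,"hand":0},
    {"tx":0,"ty":0,"tz":0,"rx":0,"ry":0,"rz":0,"hand":0.3},
    {"tx":0,"ty":0,"tz":0,"rx":0,"ry":0,"rz":0,"hand":0.5},
    {"tx":0,"ty":0,"tz":0,"rx":0,"ry":0,"rz":0,"hand":1},
    {"tx":0,"ty":0,"tz":0,"rx":0,"ry":0,"rz":0,"hand":1},
    {"tx":0,"ty":0,"tz":0,"rx":0,"ry":0,"rz":0,"hand":1},
    {"tx":0,"ty":0,"tz":0,"rx":0,"ry":0,"rz":0,"hand":1}
  ]
}}

```text
time_s: 30.1
eef_pos: [0.4786, 0.2249, 0.061]
orientation: [179.9, 0.0, 118.8]
force: [-0.4, -0.4, 5.7]
finger_gap: 0.248
finger_force: 29.6
```

Emit:
{"api": "send_rows", "payload": {
  "targets": [
    {"tx":0,"ty":0,"tz":-10,"rx":0,"ry":0,"rz":0,"hand":1},
    {"tx":0,"ty":0,"tz":-20,"rx":0,"ry":0,"rz":0,"hand":1},
    {"tx":0,"ty":0,"tz":-30,"rx":0,"ry":0,"rz":0,"hand":1},
    {"tx":0,"ty":0,"tz":-30,"rx":0,"ry":0,"rz":0,"hand":1},
    {"tx":0,"ty":0,"tz":-30,"rx":0,"ry":0,"rz":0,"hand":1},
    {"tx":0,"ty":0,"tz":-10,"rx":0,"ry":0,"rz":0,"hand":1},
    {"tx":0,"ty":0,"tz":0,"rx":0,"ry":0,"rz":0,"hand":1},
    {"tx":0,"ty":0,"tz":0,"rx":0,"ry":0,"rz":0,"hand":1}
  ]
}}

```text
time_s: 30.9
eef_pos: [0.477, 0.2242, 0.189]
orientation: [-179.9, -0.0, 118.8]
force: [-0.2, -0.4, -0.7]
finger_gap: 0.242
finger_force: 29.5
```

```bash
python3 held.py 1 .136 pics/l1.png
```

```text
[0.47699956 0.22416417 0.1889897 ] [-1.79905608e+02 -7.07576808e-03  1.18820295e+02] 0.24235394571158503
0.93 [235.7, 197.1, 46.6, 87.4]
[476.27 225.85  33.49   0.93]
```

View pics/l1.png

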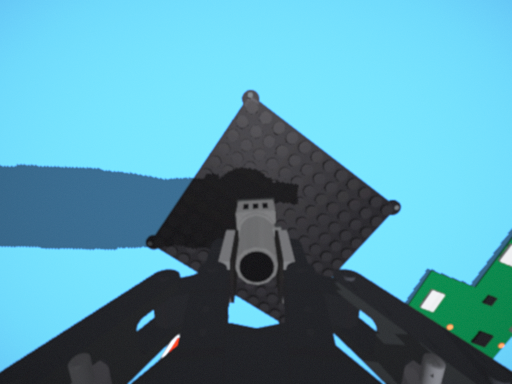

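Emit:
{"api": "send_rows", "payload": {
  "targets": [
    {"tx":-14.4,"ty":-6.6,"tz":0,"rx":0,"ry":0,"rz":0,"hand":1},
    {"tx":-28.9,"ty":-13.2,"tz":0,"rx":0,"ry":0,"rz":0,"hand":1},
    {"tx":-28.9,"ty":-13.2,"tz":0,"rx":0,"ry":0,"rz":0,"hand":1},
    {"tx":-28.9,"ty":-13.2,"tz":0,"rx":0,"ry":0,"rz":0,"hand":1},
    {"tx":-28.9,"ty":-13.2,"tz":0,"rx":0,"ry":0,"rz":0,"hand":1},
    {"tx":-28.9,"ty":-13.2,"tz":0,"rx":0,"ry":0,"rz":0,"hand":1},
    {"tx":-28.9,"ty":-13.2,"tz":0,"rx":0,"ry":0,"rz":0,"hand":1},
    {"tx":-28.9,"ty":-13.2,"tz":0,"rx":0,"ry":0,"rz":0,"hand":1},
    {"tx":-28.9,"ty":-13.2,"tz":0,"rx":0,"ry":0,"rz":0,"hand":1},
    {"tx":-28.9,"ty":-13.2,"tz":0,"rx":0,"ry":0,"rz":0,"hand":1},
    {"tx":-28.9,"ty":-13.2,"tz":0,"rx":0,"ry":0,"rz":0,"hand":1},
    {"tx":-28.9,"ty":-13.2,"tz":0,"rx":0,"ry":0,"rz":0,"hand":1},
    {"tx":-28.9,"ty":-13.2,"tz":0,"rx":0,"ry":0,"rz":0,"hand":1},
    {"tx":-28.9,"ty":-13.2,"tz":0,"rx":0,"ry":0,"rz":0,"hand":1},
    {"tx":-28.9,"ty":-13.2,"tz":0,"rx":0,"ry":0,"rz":0,"hand":1},
    {"tx":-28.9,"ty":-13.2,"tz":0,"rx":0,"ry":0,"rz":0,"hand":1},
    {"tx":-14,"ty":-6,"tz":0,"rx":0,"ry":0,"rz":0,"hand":1}
  ]
}}

```text
time_s: 32.7
eef_pos: [0.5147, -0.2846, 0.1888]
orientation: [-179.9, -0.0, 118.7]
force: [1.0, 1.1, -1.4]
finger_gap: 0.243
finger_force: 29.5
```

Emit:
{"api": "send_rows", "payload": {
  "targets": [
    {"tx":0,"ty":0,"tz":0,"rx":0,"ry":0,"rz":0.1365,"hand":1},
    {"tx":0,"ty":0,"tz":0,"rx":0,"ry":0,"rz":0.1365,"hand":1},
    {"tx":0,"ty":0,"tz":0,"rx":0,"ry":0,"rz":0.1365,"hand":1},
    {"tx":0,"ty":0,"tz":0,"rx":0,"ry":0,"rz":0.1365,"hand":1},
    {"tx":0,"ty":0,"tz":0,"rx":0,"ry":0,"rz":0,"hand":1},
    {"tx":0,"ty":0,"tz":0,"rx":0,"ry":0,"rz":0,"hand":1}
  ]
}}

```text
time_s: 33.3
eef_pos: [0.5153, -0.2815, 0.1895]
orientation: [-179.9, -0.0, 87.7]
force: [0.1, 0.2, 0.2]
finger_gap: 0.245
finger_force: 29.5
```

Emit:
{"api": "send_rows", "payload": {
  "targets": [
    {"tx":0,"ty":0,"tz":20,"rx":0,"ry":0,"rz":0,"hand":1},
    {"tx":0,"ty":0,"tz":30,"rx":0,"ry":0,"rz":0,"hand":1},
    {"tx":0,"ty":0,"tz":30,"rx":0,"ry":0,"rz":0,"hand":1},
    {"tx":0,"ty":0,"tz":20,"rx":0,"ry":0,"rz":0,"hand":1},
    {"tx":0,"ty":0,"tz":13,"rx":0,"ry":0,"rz":0,"hand":1},
    {"tx":0,"ty":0,"tz":7,"rx":0,"ry":0,"rz":0,"hand":1},
    {"tx":0,"ty":0,"tz":4,"rx":0,"ry":0,"rz":0,"hand":1},
    {"tx":0,"ty":0,"tz":3,"rx":0,"ry":0,"rz":0,"hand":1},
    {"tx":0,"ty":0,"tz":1.5,"rx":0,"ry":0,"rz":0,"hand":1},
    {"tx":0,"ty":0,"tz":0,"rx":0,"ry":0,"rz":0,"hand":1},
    {"tx":0,"ty":0,"tz":0,"rx":0,"ry":0,"rz":0,"hand":1}
  ]
}}

```text
time_s: 34.4
eef_pos: [0.5162, -0.2819, 0.0621]
orientation: [179.9, 0.0, 87.5]
force: [0.3, -0.1, -0.1]
finger_gap: 0.249
finger_force: 29.5
```

Emit:
{"api": "send_rows", "payload": {
  "targets": [
    {"tx":0,"ty":0,"tz":1.3,"rx":0,"ry":0,"rz":0,"hand":1},
    {"tx":0,"ty":0,"tz":0,"rx":0,"ry":0,"rz":0,"hand":1},
    {"tx":0,"ty":0,"tz":0,"rx":0,"ry":0,"rz":0,"hand":0.3},
    {"tx":0,"ty":0,"tz":0,"rx":0,"ry":0,"rz":0,"hand":0},
    {"tx":0,"ty":0,"tz":0,"rx":0,"ry":0,"rz":0,"hand":0},
    {"tx":0,"ty":0,"tz":0,"rx":0,"ry":0,"rz":0,"hand":0},
    {"tx":0,"ty":0,"tz":-20,"rx":0,"ry":0,"rz":0,"hand":0},
    {"tx":0,"ty":0,"tz":-40,"rx":0,"ry":0,"rz":0,"hand":0},
    {"tx":0,"ty":0,"tz":-40,"rx":0,"ry":0,"rz":0,"hand":0},
    {"tx":0,"ty":0,"tz":-40,"rx":0,"ry":0,"rz":0,"hand":0},
    {"tx":-20,"ty":0,"tz":0,"rx":0,"ry":0,"rz":0,"hand":0},
    {"tx":-20,"ty":0,"tz":0,"rx":0,"ry":0,"rz":0,"hand":0},
    {"tx":-20,"ty":0,"tz":0,"rx":0,"ry":0,"rz":0,"hand":0},
    {"tx":0,"ty":0,"tz":0,"rx":0,"ry":0,"rz":0,"hand":0},
    {"tx":0,"ty":0,"tz":0,"rx":0,"ry":0,"rz":0,"hand":0}
  ]
}}

```text
time_s: 35.9
eef_pos: [0.5123, -0.3421, 0.1985]
orientation: [-179.9, -0.1, 87.4]
force: [0.7, 0.2, -0.2]
finger_gap: 0.496
finger_force: 0.0
```

```bash
python3 - <<'E'
from h import *
o=status.get_obs(); print(o["eef_pos"],o["force"])
E=[(.516,-.2825),(.519,-.222),(.5225,-.1545),(.525,-.082)]; ims=[]
for n in("top","side","wrist"):
    c=cam(n,o); im=eyes.grab_frame(n); ims.append(im)
    for d in spotter.trace("hood1",n):
        l,t,w,h=d["box"]; x0=ray(c,l+w/2,t+h/2,.03)
        k=int(np.argmin([np.hypot(*(x0[:2]-q)) for q in E]))
        print(n,"hood",k+1,np.round(d["box"]),fit(c,d["region"],S[k],E[k]))
    for r in reds(im,c): print(r)
    for q in("spudger","cleaner"):
        for d in spotter.pinpoint(q,n)[:1]: v,u=d["position"]; print(q,np.round(ray(c,u,v,0)*1000))
cv2.imwrite("pics/end.png",cv2.resize(np.hstack(ims[1:])[:,:,::-1],(800,300)))
E
```

```text
[ 0.51229262 -0.34207836  0.19849292] [ 0.69935659  0.23823786 -0.18880953]
top hood 2 [360. 216.  26.  18.] [ 517.25 -222.96   -9.56    0.88]
top hood 1 [395. 218.  22.  13.] [ 516.62 -282.74    6.46    0.9 ]
top hood 3 [329. 210.  27.  24.] [ 5.2221e+02 -1.5818e+02 -4.8000e-01  9.5000e-01]
top hood 4 [288. 211.  33.  23.] [525.63 -84.24  -1.38   0.96]
[array([ 515.9, -283.5]), array([43.2, 40.8]), 89.1]
[array([ 519.1, -223.1]), array([51.6, 49.4]), 89.1]
[array([ 521.8, -156. ]), array([58.2, 59. ]), 86.8]
[array([525.3, -84.2]), array([64.9, 66.6]), 88.3]
spudger [486.  -8.   0.]
cleaner [711.   3.   0.]
side hood 4 [286. 141.  24.  28.] [527.1  -84.26  -1.25   0.92]
side hood 1 [320.  90.  10.  24.] [ 517.67 -287.22    6.47    0.57]
side hood 3 [298. 119.  21.  32.] [ 523.55 -158.2    -2.07    0.82]
side hood 2 [310. 105.  16.  22.] [ 518.05 -223.23    8.61    0.78]
[array([526. , -79.7]), array([63.7, 65.7]), 87.8]
spudger [471.  -6.   0.]
cleaner [711.  -1.   0.]
wrist hood 1 [244. 112.  27.  27.] [ 5.1469e+02 -2.8154e+02  2.6000e-01  9.2000e-01]
wrist hood 3 [237.   2.  44.  28.] [ 522.47 -158.23   -2.38    0.98]
[array([ 514.4, -282.6]), array([43.5, 44.1]), 87.5]
[array([ 517.2, -222.5]), array([53.1, 52.1]), 87.4]
[array([ 519.6, -170.7]), array([31.3, 60.2]), 87.4]
```

View pics/end.png

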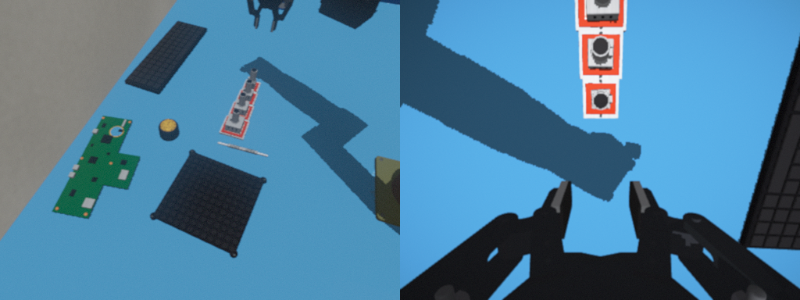

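All four hoods stand upright within about 3 mm of their pad centres. The spudger and cleaner are where they were, to within measurement noise, and the gripper is clear of everything.

```bash
python3 -c "
from bench import arm; print(arm.close_job())"
```

```text
the job is handed in; nothing more can be done
None
```

I put all four hoods upright on their own pads in size order, each within about 4 mm of its pad's centre by the last camera check, left the prying tool and tip cleaner where they lay, and handed the job in at about 36 s; no verdict came back.

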